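Dock the turntable's stop box and test its stop button

ROBOT

A 6-joint arm with a two-finger parallel gripper is mounted at the origin on the work surface. World frame = base frame: x ahead of the robot, y to its left, z up, the work surface at z = 0. Lengths are in m, angles in rad, forces in N, time in s.
With the tool pointing down it reaches from about 0.3 to 0.775 m from the base axis. Payload 14.6 kg.
Tool frame: the origin (TCP) lies at the centre of the arm's flange, where the gripper is bolted on; the fingertips stand 173 mm ahead of it and the grasp point (between the pads) lies 155 mm ahead of it (manip.tip_reach is the distance from the TCP to the fingertips, in m); z points along the fingers, y is the line along which they close (so a half turn about z gives the same grasp; the last joint's range is limited). The gripper opens to 85 mm and grips with 20 to 120 N. Pads are 22 mm wide; open, the fingers measure 114 mm over their backs; the gripper's body (76 mm by 85 mm) begins 54 mm behind the grasp point. The pads swing forward as they close: fully open they stand 13 mm farther back than shut.
Start: joints at [-1.289, 0.3, 1.521, -0, 1.321, -0.067], TCP at [0.188, -0.517, 0.405] pointing down, gripper open.
Joint ranges: [-3.03, 3.03], [-0.79, 2.21], [0.23, 2.52], [-1.04, 4.18], [0, 3.07], [-2.55, 2.55]. Speed limits (rad/s): [2.22, 2.22, 2.57, 3.14, 3.14, 3.14].

INTERFACE

Orientations are given as a rotation vector (axis times angle).
In Python, from station import manip gives the robot as it stands.
- The arm moves only by the tool arm_command, never from a script. Its argument "moves" is a list of rows, each an object of numbers: "tx", "ty", "tz": the shift along the tool's x, y, z scaled (see below); "spin": the turn about the tool's z scaled (see below); "grip": the opening, from 0 (shut) to 1 (fully open). In form: [{"tx": .., "ty": .., "tz": .., "spin": .., "grip": ..}, ...]. A call has 1 to 20 rows; each row is the pose to reach, as a shift and turn from the pose commanded when the call began, along the tool's axes at that moment; what a row does not reach only later rows make up. The controller multiplies each number of a shift by 20 cm and each number of a turn by 60 degrees. A row lasts 1/12 s, in which the tool goes at most 41.7 mm and 7.16 degrees, less where a joint would pass 70% of its speed; a pose out of reach is approached as far as the arm can. A call with a number of a shift or a turn outside -1 to 1 is refused whole. A call with a gripper value outside its range is refused whole. The fingers move at their own pace and stop on an object; the grip force is fixed at half the most. Time passes only in rows, so rows that repeat a pose let the fingers close. It gives the time, the measured TCP pose, the force, the opening and the grip force at its end, in the units of the state.
- manip.observe(): the state, without advancing time (a new reading comes with each control period).
- manip.snapshot(name): name is "scene" or "top" or "wrist"; returns a dict with "pixels" (420x560x3 uint8, red, green, blue), "K" (3x3 intrinsics, pixels), "xyz" and "orientation" of the camera in the world; the wrist camera has in their place "T_tool_cam" (4x4, takes a point from camera to tool coordinates, whose origin is the TCP and whose axes are the flange's). Camera axes: x right, y down, z forward; pixel columns grow to the right and rows downward; lengths in m; the calibration is good to about 2 mm. A picture is of the moment at which its call begins: read the wrist's pose just before it. There is no depth.
- manip.finish_job(): hands the job in; it is judged then, once.
The state is a dict: "t": time; "joint_pos": joint angles; "dq": joint speeds; "tau": joint torques, N m; "position": TCP position; "orientation": TCP orientation; "contact_force": force on the tool from outside, world axes, zero at the start; "wrist_torque": the same for the moment, N m; "gripper_width": opening from 0.0 (shut) to 1.0 (fully open); "gripper_force": force on a finger pad.
Only numpy, scipy, OpenCV 4.12 (cv2) and the standard library are available. Lean on these libraries where they do the work, as an engineer would, in place of code of your own. Each camera call takes 0.05 s, during which the arm holds its last target. There are 200 camera calls.

TASK

The yellow stop box of the cake turntable has been left lying about on the counter. Put it back flat in its low steel holder and let go of it, then test the stop there: press the red mushroom button down until it latches, and reset it by twisting its head clockwise until it comes free and springs all the way back up. Leave the box in its holder, and do not disturb the other things on the counter.

Things in the scene. Friction and masses are not known exactly. Their poses are not given: they have to be found in the camera images.
- stopbox: Loose yellow stop box standing upright on its underside, 150 (x) x 60 (y) x 50 (z) mm, about 0.7 kg with its button. Origin: centre of its underside; z up. The round red mushroom head is on top of its +x end, on a vertical axis at x = +42 mm, y = 0. The -x end is plain with black grip cheeks on its two long sides (y = -30 and +30 mm); the centre of mass is at about x = -15 mm.
- stopbox_grip (a point): Point inside the plain end of the stop box between the black cheeks, 38 mm to -x of the box's origin and 30 mm above its underside: a good place to hold the box across its 60 mm width.
- holder: Fixed dark steel tray for the stop box. Origin: centre of its underside, on the counter; x along its length. The inside is 158 (x) x 68 (y) mm; its floor is 4 mm above the counter, the walls are 6 mm thick and rise to 14 mm above the counter. The box sits in it flat, with its length along the tray's, either way round.
- stop_top (a point): Centre of the top face of the red mushroom head, on its axis. The head is round, 50 mm across and 19 mm high (straight side 14 mm high from its lower edge, then bevelled to a 36 mm wide top), white arrow on top. Up, its top is 38 mm and its lower edge 19 mm above the box's top face, over a 4 mm high black collar 54 mm across.
- stop_press (a joint): How far the mushroom head is pressed down, m: 0 up, 0.012 fully down. Its spring pushes back with 2.5 N at the top, 4 to 5 N at the bottom. Pressed past about 9.5 mm it latches by itself and, let go, stays at about 9 mm. Best pressed by distance (about 11 mm) and slowly: a first touch faster than 15 mm/s can trip a force stop set under 20 N before the latch is reached.
- stop_turn (a joint): Turn of the mushroom head, rad, 0 at rest, growing clockwise seen from above, stop at 1.2. A weak spring (0.04 N m at 1.2) turns it back when let go. Turning the latched head past about 0.75 frees it; held in a grip it may stay down until let go, then springs up. Let go short of that it stays latched. Latched, the head's lower edge is about 6 mm above the black collar.
- turntable: Fixed motorised cake turntable, white base 160 x 160 mm, round aluminium plate 220 mm across, with a white practice cake 170 mm across on it, 160 mm high in all. Origin: centre of its underside.
- towel_roll: Loose upright roll of paper towels, 116 mm across, 260 mm high; leave alone. Origin: centre of its underside.
- spray_bottle: Loose upright glass bottle with white cap, 52 mm across, 170 mm high; leave alone. Origin: centre of its underside.
- tip_mug: Loose blue mug, 76 mm across, 90 mm high; leave alone. Origin: centre of its underside.
- palette_knife: Loose icing spatula with wooden handle lying flat on the counter between the two work places, 200 mm long and up to 60 mm wide, under 30 mm high, handle to its -x; leave alone. Origin: on its underside, near its middle.
Things that resemble listed ones, but are neither listed nor needed, are in the scene too. There is more than one size of the stopbox; the job needs the middle-sized.

How it is judged:
By the outcome, as a careful person would: the job done as asked, in the order asked, and still so for the second after the job is handed in, with the robot touching nothing.
It also fails if it takes over 64 s, if anything falls off the work surface, if the arm or the gripper's body presses on something with over 40 N, if the wrist force passes 120 N, or if a joint passes its speed limit or range.

## Working session

There is one attempt and no reset: what is moved stays moved. The work goes in short steps, Python scripts to look and compute and a tool call to move; the robot and the scene stay as the last step left them, time stands still between calls to the robot, and variables do not carry over. Pictures are saved under pics/ and viewed, at most 10 in all, crops included, and the job is handed in when it is done.

Besides the shell and the picture viewer there is one more tool, called as name(argument=value, ...) on one line, values as JSON. arm_command: Moves the arm, as the interface text tells. Shifts and turns lie within -1 to 1; 1 stands for 20 cm of shift or 60 degrees of turn. Its arguments: {"type":"object","properties":{"moves":{"type":"array","items":{"type":"object","properties":{"tx":{"type":"number","minimum":-1,"maximum":1},"ty":{"type":"number","minimum":-1,"maximum":1},"tz":{"type":"number","minimum":-1,"maximum":1},"spin":{"type":"number","minimum":-1,"maximum":1},"grip":{"type":"number"}}}}},"required":["moves"]}

```bash
mkdir -p pics; cat > h.py <<'E'
import numpy as np, cv2
from scipy.spatial.transform import Rotation as R
from station import manip
def cam(name):
    o=manip.observe(); s=manip.snapshot(name); K=np.array(s["K"])
    if name=="wrist":
        T=np.eye(4);T[:3,:3]=R.from_rotvec(o["orientation"]).as_matrix();T[:3,3]=o["position"]
        T=T@np.array(s["T_tool_cam"]);Rm,p=T[:3,:3],T[:3,3]
    else:
        q=np.array(s["orientation"]);Rm=q if q.shape==(3,3) else R.from_rotvec(q).as_matrix();p=np.array(s["xyz"])
    return s["pixels"],K,Rm,p
def save(name,f):
    px,K,Rm,p=cam(name);cv2.imwrite(f"pics/{f}.png",px[:,:,::-1]);np.savez(f"pics/{f}.npz",K=K,R=Rm,p=p);return px
def world(f,u,v,z):
    d=np.load(f"pics/{f}.npz");r=d["R"]@np.linalg.solve(d["K"],[u,v,1.]);return d["p"]+r*(z-d["p"][2])/r[2]
def pix(f,P):
    d=np.load(f"pics/{f}.npz");c=d["K"]@(d["R"].T@(np.array(P)-d["p"]));return c[:2]/c[2]
E
python3 - <<'E'
from h import *
for n in("scene","top"):
    save(n,n+"0");d=np.load(f"pics/{n}0.npz");print(n,d["p"],d["R"].round(2).tolist(),d["K"][0,0])
o=manip.observe();print(o["t"],o["position"],o["orientation"],manip.tip_reach)
E
```

```text
scene [0.94485918 0.89129357 1.46637987] [[-0.88, 0.39, -0.27], [0.47, 0.72, -0.5], [-0.0, -0.57, -0.82]] 506.63808801011066
top [0.43058544 0.04009808 1.43259891] [[0.03, -1.0, 0.05], [-1.0, -0.02, 0.02], [-0.02, -0.05, -1.0]] 508.58953100211903
0.1 [ 0.18795222 -0.5168627   0.40417794] [-3.09293437e+00 -5.44912584e-01  1.83830624e-04] 0.1734
```

View pics/top0.png

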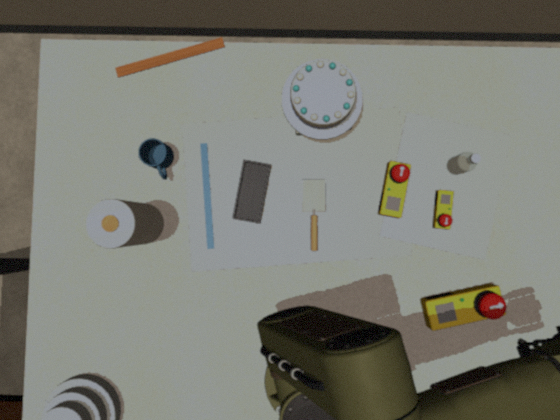

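View pics/scene0.png

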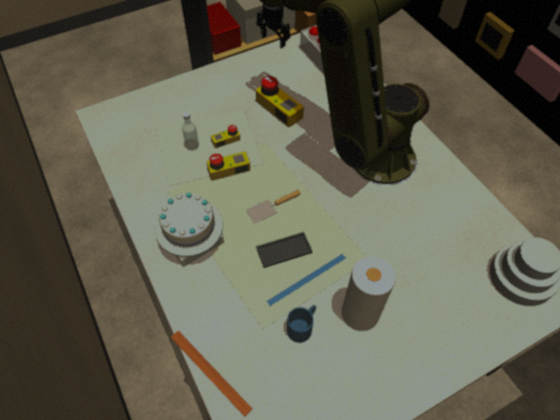

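The middle box is at about (395,189) in the top view, roughly 57 px or 150 mm long, with its head at the upper end. The tray is at (252,191). The boxes at (444,210) and (465,306) are the wrong sizes. I'll enlarge both areas.

```bash
python3 - <<'E'
from h import *
im=cv2.imread("pics/top0.png")
a=cv2.resize(im[150:230,370:430],None,fx=7,fy=7,interpolation=cv2.INTER_CUBIC)
b=cv2.resize(im[150:230,225:279],None,fx=7,fy=7,interpolation=cv2.INTER_CUBIC)
o=np.hstack([b,a])
for i in range(0,80,10): cv2.line(o,(0,i*7),(o.shape[1],i*7),(255,255,255) if i%50==0 else (150,150,150),1); cv2.putText(o,str(150+i),(0,i*7+10),0,.35,(0,0,255))
for c,x0 in [(u,(u-225)*7) for u in range(230,279,10)]+[(u,378+(u-370)*7) for u in range(370,430,10)]:
    cv2.line(o,(x0,0),(x0,560),(150,150,150),1);cv2.putText(o,str(c),(x0,558),0,.35,(0,0,255))
cv2.imwrite("pics/crop.png",o)
E
```

```text
(no output)
```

View pics/crop.png

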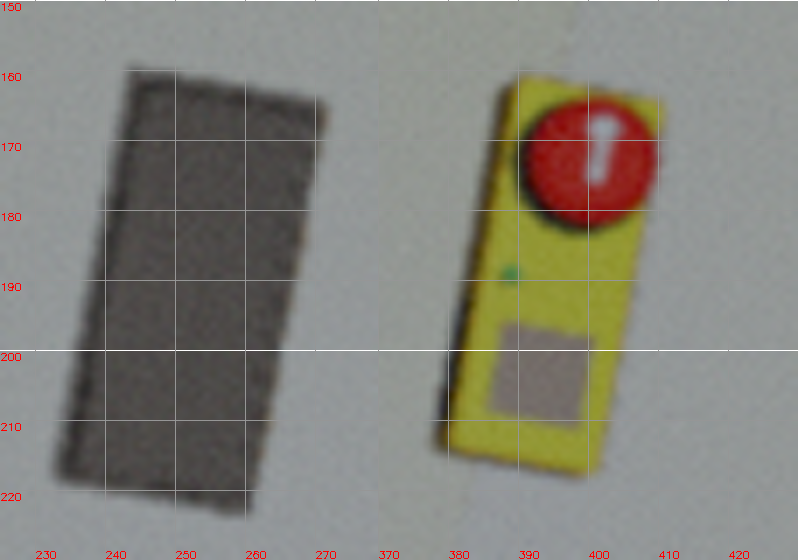

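Tray corners in the top view: (243.6,159.6), (271.6,164.7), (260.7,223.3), (232.9,218.3). Box top-face corners: (390,161), (410.9,164.6), (401.3,217.6), (379.9,214). Head centre is about (400.4,173.3), and it sits toward +x.

```bash
python3 - <<'E'
from h import *
def rect(c,z):
    P=np.array([world("top0",u,v,z)[:2] for u,v in c]); m=P.mean(0)
    ax=(P[0]+P[1]-P[2]-P[3])/2; ay=(P[0]+P[3]-P[1]-P[2])/2
    print("ctr",m.round(4),"L",np.linalg.norm(ax),"W",np.linalg.norm(ay),"yaw",np.degrees(np.arctan2(ax[1],ax[0])), np.degrees(np.arctan2(-ay[0],ay[1])))
    return m,ax
rect([(243.6,159.6),(271.6,164.7),(260.7,223.3),(232.9,218.3)],.014)
m,ax=rect([(390,161),(410.9,164.6),(401.3,217.6),(379.9,214)],.05)
ax/=np.linalg.norm(ax);print("head expect",m+.042*ax,"seen",world("top0",400.4,173.3,.078),"grip",m-.038*ax)
o=manip.observe();M=R.from_rotvec(o["orientation"]).as_matrix();print(M.round(4).tolist(),o["position"])
for n,u,v in [("bottle",467,161),("smallbox",444,210),("knife",314,215),("mug",155,153),("roll",110,223)]:print(n,world("top0",u,v,.05).round(3))
print("knife ends",world("top0",314,179,.0).round(3),world("top0",314,250,.01).round(3))
E
```

```text
ctr [0.5189 0.1715] L 0.16713041232311546 W 0.07957440082074808 yaw -8.795009155388907 -8.882835476091097
ctr [ 0.5318 -0.221 ] L 0.14676948576235607 W 0.057883503249677615 yaw -9.586120892264777 -8.367803282835084
head expect [ 0.57325611 -0.22802321] seen [ 0.57260539 -0.22800632  0.078     ] grip [ 0.49437319 -0.21470082]
[[0.9398, 0.3418, -0.0003], [0.3418, -0.9398, 0.001], [0.0001, -0.001, -1.0]] [ 0.18795222 -0.5168627   0.40417794]
bottle [ 0.613 -0.413  0.05 ]
smallbox [ 0.479 -0.352  0.05 ]
knife [ 0.456 -0.002  0.05 ]
mug [0.616 0.439 0.05 ]
roll [0.421 0.555 0.05 ]
knife ends [ 0.559 -0.001  0.   ] [ 0.36  -0.005  0.01 ]
```

Measured sizes match the data sheet (tray 167x80 mm, box 147x58 mm), and both yaws are near -9°. Next I move above the grip point.

arm_command(moves=[{"tx":0.2,"ty":-0.09},{"tx":0.4,"ty":-0.18},{"tx":0.6,"ty":-0.27},{"tx":0.8,"ty":-0.36},{"tx":0.978,"ty":-0.448},{"tx":0.978,"ty":-0.448},{"tx":0.978,"ty":-0.448}])

```text
invalid input
```

arm_command(moves=[{"tx":0.2,"ty":-0.09,"spin":0.1},{"tx":0.4,"ty":-0.18,"spin":0.2},{"tx":0.6,"ty":-0.27,"spin":0.3},{"tx":0.8,"ty":-0.36,"spin":0.4},{"tx":0.978,"ty":-0.448,"spin":0.483},{"tx":0.978,"ty":-0.448,"spin":0.483},{"tx":0.978,"ty":-0.448,"spin":0.483}])

```text
invalid input
```

```bash
python3 - <<'E'
from h import *
o=manip.observe();print(o["t"],o["position"],R.from_rotvec(o["orientation"]).as_matrix().round(3).tolist(),o["joint_pos"],o["contact_force"])
save("wrist","w1");d=np.load("pics/w1.npz");print(d["p"])
m=np.array([.5318,-.221]);a=np.radians(-9)
for x,y in((75,30),(75,-30),(-75,-30),(-75,30)):
  print(pix("w1",[*(m+np.array([np.cos(a)*x-np.sin(a)*y,np.sin(a)*x+np.cos(a)*y])/1e3),.05]).round(1))
E
```

```text
0.1 [ 0.18795222 -0.5168627   0.40417794] [[0.94, 0.342, -0.0], [0.342, -0.94, 0.001], [0.0, -0.001, -1.0]] [-1.28861848e+00  3.00424001e-01  1.52150806e+00 -6.45154424e-06
  1.32069103e+00 -6.66009253e-02] [ 0.18473034 -0.42287954  0.05615059]
[ 0.2587314  -0.4907524   0.37206414]
[  -3.  -780.5]
[ 108.1 -684.5]
[  25.6 -339. ]
[ -69.2 -405. ]
```

View pics/w1.png

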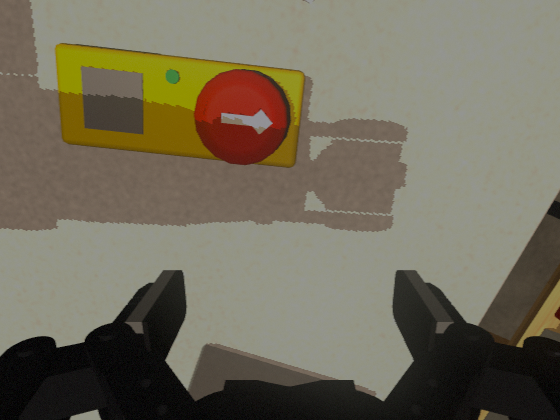

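The calls were refused, probably because every field is required, so the arm hasn't moved and the wrist view shows the large decoy box. I'll resend with all fields.

arm_command(moves=[{"tx":0.2,"ty":-0.09,"tz":0,"spin":0,"grip":1},{"tx":0.4,"ty":-0.18,"tz":0,"spin":0,"grip":1},{"tx":0.6,"ty":-0.27,"tz":0,"spin":0,"grip":1},{"tx":0.8,"ty":-0.36,"tz":0,"spin":0,"grip":1},{"tx":0.978,"ty":-0.448,"tz":0,"spin":0,"grip":1},{"tx":0.978,"ty":-0.448,"tz":0,"spin":0,"grip":1},{"tx":0.978,"ty":-0.448,"tz":0,"spin":0,"grip":1}])

```text
t: 0.73
position: [0.3426, -0.3642, 0.4047]
orientation: [-3.093, -0.551, -0.0]
contact_force: [0.0, -0.1, 0.7]
gripper_width: 1.001
gripper_force: 0.0
```

arm_command(moves=[{"tx":0.2,"ty":-0.09,"tz":0,"spin":0.1,"grip":1},{"tx":0.4,"ty":-0.18,"tz":0,"spin":0.2,"grip":1},{"tx":0.6,"ty":-0.27,"tz":0,"spin":0.3,"grip":1},{"tx":0.8,"ty":-0.36,"tz":0,"spin":0.4,"grip":1},{"tx":0.978,"ty":-0.448,"tz":0,"spin":0.483,"grip":1},{"tx":0.978,"ty":-0.448,"tz":0,"spin":0.483,"grip":1},{"tx":0.978,"ty":-0.448,"tz":0,"spin":0.483,"grip":1}])

```text
t: 1.32
position: [0.4955, -0.214, 0.4042]
orientation: [-3.132, 0.242, 0.001]
contact_force: [-0.0, -0.5, -0.3]
gripper_width: 1.002
gripper_force: 0.0
```

```bash
python3 - <<'E'
from h import *
o=manip.observe();print(o["t"],o["position"],R.from_rotvec(o["orientation"]).as_matrix().round(3).tolist(),o["joint_pos"],o["contact_force"])
save("wrist","w2");d=np.load("pics/w2.npz");print(d["p"])
m=np.array([.5318,-.221]);a=np.radians(-9)
for x,y in((75,30),(75,-30),(-75,-30),(-75,30)):
  print(pix("w2",[*(m+np.array([np.cos(a)*x-np.sin(a)*y,np.sin(a)*x+np.cos(a)*y])/1e3),.05]).round(1))
E
```

```text
1.3167 [ 0.49549694 -0.21395278  0.40419953] [[0.988, -0.154, -0.001], [-0.154, -0.988, 0.0], [-0.001, -0.0, -1.0]] [-4.75486469e-01  2.77496719e-01  1.55093890e+00  7.39064533e-05
  1.31378573e+00  1.24968412e+00] [-0.04491221 -0.46640292 -0.31610384]
[ 0.56989541 -0.22505598  0.37203797]
[255.9  51.4]
[327.8  51.6]
[322.2 221.4]
[259.6 221.1]
```

View pics/w2.png

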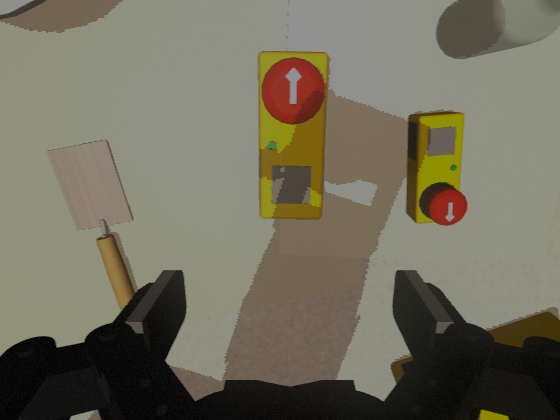

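In the wrist view the box corners are (258,51), (328,52), (323,218) and (260,217). That's within about 3 px of my prediction, so pose and yaw are confirmed. I'll descend and grip above the wall height.

arm_command(moves=[{"tx":0,"ty":0.007,"tz":0.15,"spin":0,"grip":1},{"tx":0,"ty":0.007,"tz":0.3,"spin":0,"grip":1},{"tx":0,"ty":0.007,"tz":0.45,"spin":0,"grip":1},{"tx":0,"ty":0.007,"tz":0.6,"spin":0,"grip":1},{"tx":0,"ty":0.007,"tz":0.6,"spin":0,"grip":1}])

```text
t: 1.78
position: [0.492, -0.2176, 0.2795]
orientation: [-3.129, 0.248, 0.013]
contact_force: [-0.3, -0.4, -1.3]
gripper_width: 1.0
gripper_force: 0.0
```

arm_command(moves=[{"tx":0,"ty":0,"tz":0.12,"spin":0,"grip":1},{"tx":0,"ty":0,"tz":0.24,"spin":0,"grip":1},{"tx":0,"ty":0,"tz":0.36,"spin":0,"grip":1},{"tx":0,"ty":0,"tz":0.465,"spin":0,"grip":1},{"tx":0,"ty":0,"tz":0.465,"spin":0,"grip":1},{"tx":0,"ty":0,"tz":0.465,"spin":0,"grip":0.8},{"tx":0,"ty":0,"tz":0.465,"spin":0,"grip":0.6},{"tx":0,"ty":0,"tz":0.465,"spin":0,"grip":0.4},{"tx":0,"ty":0,"tz":0.465,"spin":0,"grip":0.2},{"tx":0,"ty":0,"tz":0.465,"spin":0,"grip":0.2},{"tx":0,"ty":0,"tz":0.465,"spin":0,"grip":0.2},{"tx":0,"ty":0,"tz":0.465,"spin":0,"grip":0.2}])

```text
t: 2.78
position: [0.4945, -0.2168, 0.1942]
orientation: [3.13, -0.246, 0.005]
contact_force: [-3.0, -2.3, 5.2]
gripper_width: 0.693
gripper_force: 65.8
```

arm_command(moves=[{"tx":0,"ty":0,"tz":-0.05,"spin":0,"grip":0.2},{"tx":0,"ty":0,"tz":-0.15,"spin":0,"grip":0.2},{"tx":0,"ty":0,"tz":-0.27,"spin":0,"grip":0.2},{"tx":0,"ty":0,"tz":-0.4,"spin":0,"grip":0.2},{"tx":0,"ty":0,"tz":-0.45,"spin":0,"grip":0.2},{"tx":0,"ty":0,"tz":-0.45,"spin":0,"grip":0.2},{"tx":0,"ty":0,"tz":-0.45,"spin":0,"grip":0.2},{"tx":0,"ty":0,"tz":-0.45,"spin":0,"grip":0.2}])

```text
t: 3.45
position: [0.4938, -0.216, 0.2803]
orientation: [-3.131, 0.246, 0.003]
contact_force: [-0.6, 0.8, -6.4]
gripper_width: 0.691
gripper_force: 67.4
```

```bash
python3 - <<'E'
from h import *
o=manip.observe();M=R.from_rotvec(o["orientation"]).as_matrix();print(o["t"],o["position"],M.round(4).tolist(),o["joint_pos"],o["contact_force"],o["gripper_width"])
save("wrist","w3")
E
```

```text
3.45 [ 0.49375557 -0.21599119  0.28032725] [[0.9877, -0.1563, -0.0021], [-0.1563, -0.9877, 0.0011], [-0.0023, -0.0007, -1.0]] [-4.80327958e-01  4.12380577e-01  1.67913410e+00 -1.13732481e-05
  1.05246130e+00  1.24744066e+00] [-0.60843672  0.79129565 -6.39760303] 0.6905505781731452
```

View pics/w3.png

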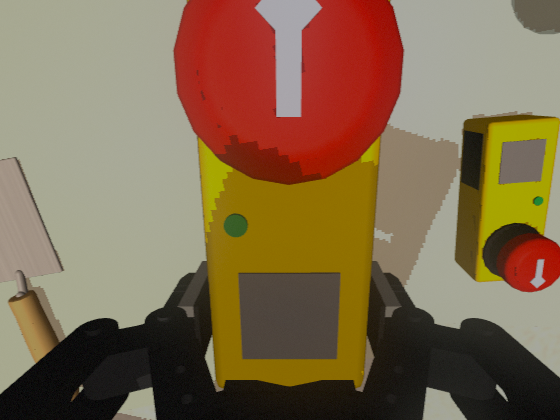

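The box is held straight in the gripper, with its edges symmetric about u≈289. The head's side outline spans u 175–403, centred at about (289,65). I'll work out the box's offset in the hand.

```bash
python3 - <<'E'
from h import *
o=manip.observe();M=R.from_rotvec(o["orientation"]).as_matrix();p=np.array(o["position"])
zu=p[2]-.194
def t(u,v,h): return (M.T@(world("w3",u,v,zu+h)-p)*1e3).round(1)
print("head",t(289,67,.083),"head bottom edge",t(289,184,.083),"L,R",t(175,60,.083),t(403,60,.083))
print("edges",t(198,150,.05),t(379,150,.05),t(216,380,.05),t(364,380,.05),"led",t(236,225,.05), "plate",t(240,273,.05),t(340,358,.05))
print("yaw",np.degrees(np.arctan2(M[1,0],M[0,0])))
# goal: box centre at holder
c=np.array([.5189,.1715])
print(M.T@np.array([*(c-p[:2]),0]))
# led/plate x in box frame from w2 (box on counter)
px=[world("w2",u,v,.05)[:2] for u,v in((272,146),(272,166),(272,203),(290,51.7),(291.5,218))]
a=np.radians(-8.9);e=np.array([np.cos(a),np.sin(a)]);print([round(float((q-[.5318,-.221])@e),4) for q in px])
E
```

```text
head [ 81.3  -0.5 110.8] head bottom edge [ 56.5  -0.5 110.9] L,R [ 82.6 -24.  110.8] [ 82.7  22.9 110.8]
edges [ 59.5 -29.1 143.9] [ 59.6  27.7 143.8] [-29.4 -28.8 144.1] [-29.3  28.6 144.1] led [ 34.5 -18.2 143.9] plate [ 16.7 -17.6 144. ] [-19.   18.9 144. ]
yaw -8.995988860248046
[-0.03582718 -0.3866757   0.00043018]
[-0.0034, -0.0215, -0.0568, 0.0748, -0.0717]
```

arm_command(moves=[{"tx":-0.02,"ty":-0.06,"tz":0,"spin":0,"grip":0.2},{"tx":-0.04,"ty":-0.18,"tz":0,"spin":0,"grip":0.2},{"tx":-0.06,"ty":-0.32,"tz":0,"spin":0,"grip":0.2},{"tx":-0.09,"ty":-0.46,"tz":0,"spin":0,"grip":0.2},{"tx":-0.12,"ty":-0.6,"tz":0,"spin":0,"grip":0.2},{"tx":-0.14,"ty":-0.74,"tz":0,"spin":0,"grip":0.2},{"tx":-0.16,"ty":-0.86,"tz":0,"spin":0,"grip":0.2},{"tx":-0.185,"ty":-0.965,"tz":0,"spin":0,"grip":0.2},{"tx":-0.185,"ty":-0.965,"tz":0,"spin":0,"grip":0.2}])

```text
t: 4.25
position: [0.4871, -0.0164, 0.2807]
orientation: [-3.131, 0.242, 0.004]
contact_force: [-0.7, 0.6, -7.7]
gripper_width: 0.689
gripper_force: 67.7
```

arm_command(moves=[{"tx":-0.02,"ty":-0.06,"tz":0,"spin":0,"grip":0.2},{"tx":-0.04,"ty":-0.18,"tz":0,"spin":0,"grip":0.2},{"tx":-0.06,"ty":-0.32,"tz":0,"spin":0,"grip":0.2},{"tx":-0.09,"ty":-0.46,"tz":0,"spin":0,"grip":0.2},{"tx":-0.12,"ty":-0.6,"tz":0,"spin":0,"grip":0.2},{"tx":-0.14,"ty":-0.74,"tz":0,"spin":0,"grip":0.2},{"tx":-0.16,"ty":-0.86,"tz":0,"spin":0,"grip":0.2},{"tx":-0.18,"ty":-0.94,"tz":0,"spin":0,"grip":0.2},{"tx":-0.185,"ty":-0.965,"tz":0,"spin":0,"grip":0.2},{"tx":-0.185,"ty":-0.965,"tz":0,"spin":0,"grip":0.2},{"tx":-0.185,"ty":-0.965,"tz":0,"spin":0,"grip":0.2},{"tx":-0.185,"ty":-0.965,"tz":0,"spin":0,"grip":0.2}])

```text
t: 5.25
position: [0.4815, 0.1758, 0.2813]
orientation: [3.131, -0.248, -0.001]
contact_force: [-0.1, -0.2, -6.7]
gripper_width: 0.687
gripper_force: 67.9
```

```bash
python3 - <<'E'
from h import *
o=manip.observe();M=R.from_rotvec(o["orientation"]).as_matrix();p=np.array(o["position"])
print(o["t"],p,M.round(4).tolist(),o["joint_pos"],o["contact_force"])
b=p+M@[.038,-.0006,0];e=np.array([.5189,.1715,b[2]])-b;print("remaining tool",M.T@e,"yaw",np.degrees(np.arctan2(M[1,0],M[0,0])))
save("wrist","w4");save("top","top1")
E
```

```text
5.25 [0.48145102 0.17583802 0.28134736] [[0.9876, -0.1571, -0.0006], [-0.1571, -0.9876, -0.0003], [-0.0006, 0.0004, -1.0]] [ 2.78725812e-01  3.58599945e-01  1.75361051e+00 -1.66165138e-04
  1.03009859e+00  2.00741032e+00] [-0.05689893 -0.23709836 -6.69423421]
remaining tool [-3.34608501e-04 -1.00093851e-03 -2.35316988e-07] yaw -9.041429992484723
```

View pics/w4.png

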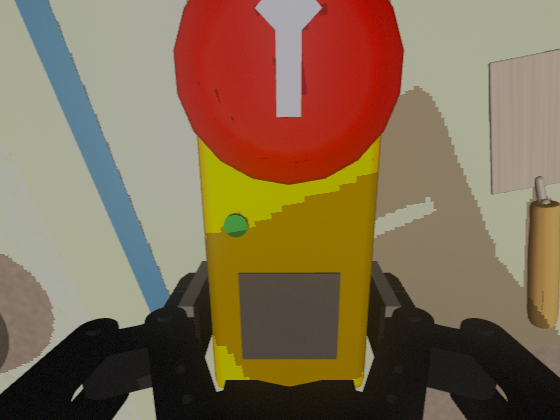

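The box covers the tray completely, as it should, and the remaining offset is 1 mm. I'll descend and slow down near contact.

arm_command(moves=[{"tx":0,"ty":-0.005,"tz":0.05,"spin":0,"grip":0.2},{"tx":0,"ty":-0.005,"tz":0.12,"spin":0,"grip":0.2},{"tx":0,"ty":-0.005,"tz":0.19,"spin":0,"grip":0.2},{"tx":0,"ty":-0.005,"tz":0.26,"spin":0,"grip":0.2},{"tx":0,"ty":-0.005,"tz":0.31,"spin":0,"grip":0.2},{"tx":0,"ty":-0.005,"tz":0.33,"spin":0,"grip":0.2},{"tx":0,"ty":-0.005,"tz":0.33,"spin":0,"grip":0.2},{"tx":0,"ty":-0.005,"tz":0.33,"spin":0,"grip":0.2}])

```text
t: 6.02
position: [0.4817, 0.1776, 0.2159]
orientation: [-3.132, 0.247, -0.0]
contact_force: [0.2, 0.6, -6.4]
gripper_width: 0.69
gripper_force: 67.7
```

arm_command(moves=[{"tx":0,"ty":0,"tz":0.01,"spin":0,"grip":0.2},{"tx":0,"ty":0,"tz":0.02,"spin":0,"grip":0.2},{"tx":0,"ty":0,"tz":0.03,"spin":0,"grip":0.2},{"tx":0,"ty":0,"tz":0.04,"spin":0,"grip":0.2},{"tx":0,"ty":0,"tz":0.045,"spin":0,"grip":0.2},{"tx":0,"ty":0,"tz":0.05,"spin":0,"grip":0.2},{"tx":0,"ty":0,"tz":0.055,"spin":0,"grip":0.2},{"tx":0,"ty":0,"tz":0.055,"spin":0,"grip":0.2}])

```text
t: 6.68
position: [0.4815, 0.1777, 0.2045]
orientation: [3.132, -0.246, -0.0]
contact_force: [-0.0, 0.5, -6.9]
gripper_width: 0.692
gripper_force: 67.8
```

arm_command(moves=[{"tx":0,"ty":0,"tz":0.005,"spin":0,"grip":0.2},{"tx":0,"ty":0,"tz":0.01,"spin":0,"grip":0.2},{"tx":0,"ty":0,"tz":0.015,"spin":0,"grip":0.2},{"tx":0,"ty":0,"tz":0.02,"spin":0,"grip":0.2},{"tx":0,"ty":0,"tz":0.02,"spin":0,"grip":0.2},{"tx":0,"ty":0,"tz":0.02,"spin":0,"grip":0.2}])

```text
t: 7.18
position: [0.4816, 0.1777, 0.2006]
orientation: [3.132, -0.246, -0.0]
contact_force: [-0.2, 0.3, -7.7]
gripper_width: 0.694
gripper_force: 67.8
```

arm_command(moves=[{"tx":0,"ty":0,"tz":0.005,"spin":0,"grip":0.2},{"tx":0,"ty":0,"tz":0.01,"spin":0,"grip":0.2},{"tx":0,"ty":0,"tz":0.01,"spin":0,"grip":0.2},{"tx":0,"ty":0,"tz":0.01,"spin":0,"grip":0.2}])

```text
t: 7.52
position: [0.4816, 0.1777, 0.1987]
orientation: [-3.132, 0.246, -0.0]
contact_force: [0.1, -0.1, -7.2]
gripper_width: 0.692
gripper_force: 67.9
```

arm_command(moves=[{"tx":0,"ty":0,"tz":0.005,"spin":0,"grip":0.2},{"tx":0,"ty":0,"tz":0.01,"spin":0,"grip":0.2},{"tx":0,"ty":0,"tz":0.01,"spin":0,"grip":0.2},{"tx":0,"ty":0,"tz":0.01,"spin":0,"grip":0.2}])

```text
t: 7.85
position: [0.4816, 0.1777, 0.1981]
orientation: [-3.132, 0.246, -0.001]
contact_force: [-11.3, -2.8, 17.0]
gripper_width: 0.691
gripper_force: 70.9
```

arm_command(moves=[{"tx":0,"ty":0,"tz":0.005,"spin":0,"grip":0.2},{"tx":0,"ty":0,"tz":0.005,"spin":0,"grip":0.2},{"tx":0,"ty":0,"tz":0.005,"spin":0,"grip":0.2}])

```text
t: 8.1
position: [0.4816, 0.1777, 0.1981]
orientation: [3.132, -0.246, 0.001]
contact_force: [-18.5, -4.7, 33.7]
gripper_width: 0.686
gripper_force: 72.8
```

Contact is at TCP z = 0.198, which is exactly floor level for the box. I'll relieve the pressure and release.

arm_command(moves=[{"tx":0,"ty":0,"tz":-0.01,"spin":0,"grip":0.2},{"tx":0,"ty":0,"tz":-0.01,"spin":0,"grip":0.5},{"tx":0,"ty":0,"tz":-0.01,"spin":0,"grip":0.8},{"tx":0,"ty":0,"tz":-0.01,"spin":0,"grip":1},{"tx":0,"ty":0,"tz":-0.01,"spin":0,"grip":1},{"tx":0,"ty":0,"tz":-0.01,"spin":0,"grip":1},{"tx":0,"ty":0,"tz":-0.01,"spin":0,"grip":1}])

```text
t: 8.68
position: [0.4817, 0.1777, 0.1977]
orientation: [-3.132, 0.246, -0.0]
contact_force: [0.8, -0.1, 0.0]
gripper_width: 1.002
gripper_force: 0.0
```

arm_command(moves=[{"tx":0,"ty":0,"tz":-0.1,"spin":0,"grip":1},{"tx":0,"ty":0,"tz":-0.25,"spin":0,"grip":1},{"tx":0,"ty":0,"tz":-0.4,"spin":0,"grip":1},{"tx":0,"ty":0,"tz":-0.55,"spin":0,"grip":1},{"tx":0,"ty":0,"tz":-0.7,"spin":0,"grip":1},{"tx":0,"ty":0,"tz":-0.85,"spin":0,"grip":1},{"tx":0,"ty":0,"tz":-0.95,"spin":0,"grip":1},{"tx":0,"ty":0,"tz":-0.95,"spin":0,"grip":1},{"tx":0,"ty":0,"tz":-0.95,"spin":0,"grip":1}])

```text
t: 9.43
position: [0.4815, 0.1776, 0.3884]
orientation: [-3.131, 0.246, -0.003]
contact_force: [-0.9, -0.3, -0.3]
gripper_width: 0.999
gripper_force: 0.0
```

```bash
python3 - <<'E'
from h import *
o=manip.observe();print(o["t"],o["position"],o["contact_force"])
save("wrist","w5");c=np.array([.5189,.1715]);a=np.radians(-8.9);E=np.array([[np.cos(a),-np.sin(a)],[np.sin(a),np.cos(a)]])
for n,x,y,z in(("tray",.085,.04,.014),("tray",.085,-.04,.014),("tray",-.085,-.04,.014),("tray",-.085,.04,.014),("box",.075,.03,.054),("box",.075,-.03,.054),("box",-.075,-.03,.054),("box",-.075,.03,.054),("head",.042,0,.092)):
  print(n,pix("w5",[*(c+E@[x,y]),z]).round(1))
E
```

```text
9.4333 [0.48149997 0.17764582 0.38843345] [-0.91698691 -0.30719158 -0.33042614]
tray [244.9  42. ]
tray [335.7  41.9]
tray [329.4 223.9]
tray [251.1 223.9]
box [252.   48.2]
box [328.7  48.1]
box [323.5 228.4]
box [257.2 228.4]
head [290.5  91.7]
```

View pics/w5.png

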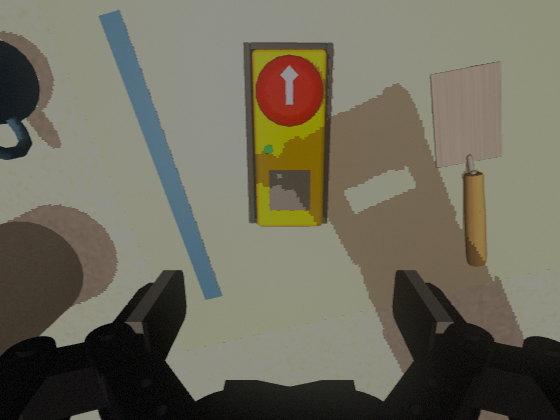

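The box sits inside the tray: rim corners are about (244,43), (333,43), (327,223) and (250,223), with the yellow edges inside them. The head is at (290,90), against a predicted (290.5,91.7). I'll move over the head, turn 60° counter-clockwise so the later twist stays in range, and close the fingers.

arm_command(moves=[{"tx":0.1,"ty":0,"tz":0,"spin":-0.1,"grip":0.7},{"tx":0.2,"ty":0,"tz":0,"spin":-0.2,"grip":0.4},{"tx":0.3,"ty":0,"tz":0,"spin":-0.3,"grip":0},{"tx":0.4025,"ty":0,"tz":0,"spin":-0.4,"grip":0},{"tx":0.4025,"ty":0,"tz":0.1,"spin":-0.5,"grip":0},{"tx":0.4025,"ty":0,"tz":0.2,"spin":-0.6,"grip":0},{"tx":0.4025,"ty":0,"tz":0.3,"spin":-0.7,"grip":0},{"tx":0.4025,"ty":0,"tz":0.38,"spin":-0.8,"grip":0},{"tx":0.4025,"ty":0,"tz":0.46,"spin":-0.9,"grip":0},{"tx":0.4025,"ty":0,"tz":0.51,"spin":-1,"grip":0},{"tx":0.4025,"ty":0,"tz":0.51,"spin":-1,"grip":0},{"tx":0.4025,"ty":0,"tz":0.51,"spin":-1,"grip":0},{"tx":0.4025,"ty":0,"tz":0.51,"spin":-1,"grip":0}])

```text
t: 10.57
position: [0.5612, 0.1651, 0.2858]
orientation: [-2.838, -1.348, 0.0]
contact_force: [0.2, -0.0, 0.1]
gripper_width: -0.005
gripper_force: 0.0
```

```bash
python3 - <<'E'
from h import *
o=manip.observe();M=R.from_rotvec(o["orientation"]).as_matrix();p=np.array(o["position"])
print(o["t"],p,o["gripper_width"],"to go tool",M.T@np.array([.5604-p[0],.165-p[1],0]),"seen head",world("w5",290,90,.09),np.degrees(np.arctan2(M[1,0],M[0,0])))
E
```

```text
10.5667 [0.56115473 0.1650914  0.28584198] -0.004940370840842018 to go tool [-5.47803486e-04 -5.27145438e-04  1.98359700e-08] seen head [0.56159356 0.16514172 0.09      ] 50.80429121955035
```

arm_command(moves=[{"tx":0,"ty":0,"tz":0.03,"spin":0,"grip":0},{"tx":0,"ty":0,"tz":0.06,"spin":0,"grip":0},{"tx":0,"ty":0,"tz":0.07,"spin":0,"grip":0},{"tx":0,"ty":0,"tz":0.075,"spin":0,"grip":0},{"tx":0,"ty":0,"tz":0.079,"spin":0,"grip":0},{"tx":0,"ty":0,"tz":0.083,"spin":0,"grip":0},{"tx":0,"ty":0,"tz":0.087,"spin":0,"grip":0},{"tx":0,"ty":0,"tz":0.091,"spin":0,"grip":0},{"tx":0,"ty":0,"tz":0.095,"spin":0,"grip":0},{"tx":0,"ty":0,"tz":0.099,"spin":0,"grip":0},{"tx":0,"ty":0,"tz":0.103,"spin":0,"grip":0},{"tx":0,"ty":0,"tz":0.107,"spin":0,"grip":0},{"tx":0,"ty":0,"tz":0.111,"spin":0,"grip":0},{"tx":0,"ty":0,"tz":0.115,"spin":0,"grip":0}])

```text
t: 11.73
position: [0.5611, 0.1651, 0.2629]
orientation: [2.835, 1.353, 0.001]
contact_force: [-1.1, -0.4, 6.0]
gripper_width: 0.002
gripper_force: 2.9
```

Contact is where expected. Continue slowly to about 11 mm.

arm_command(moves=[{"tx":0,"ty":0,"tz":0.004,"spin":0,"grip":0},{"tx":0,"ty":0,"tz":0.008,"spin":0,"grip":0},{"tx":0,"ty":0,"tz":0.012,"spin":0,"grip":0},{"tx":0,"ty":0,"tz":0.016,"spin":0,"grip":0},{"tx":0,"ty":0,"tz":0.02,"spin":0,"grip":0},{"tx":0,"ty":0,"tz":0.024,"spin":0,"grip":0},{"tx":0,"ty":0,"tz":0.028,"spin":0,"grip":0},{"tx":0,"ty":0,"tz":0.032,"spin":0,"grip":0},{"tx":0,"ty":0,"tz":0.036,"spin":0,"grip":0},{"tx":0,"ty":0,"tz":0.039,"spin":0,"grip":0},{"tx":0,"ty":0,"tz":0.039,"spin":0,"grip":0},{"tx":0,"ty":0,"tz":0.039,"spin":0,"grip":0}])

```text
t: 12.73
position: [0.5611, 0.1651, 0.2549]
orientation: [2.835, 1.353, 0.0]
contact_force: [0.6, 1.4, 4.0]
gripper_width: -0.001
gripper_force: 2.1
```

arm_command(moves=[{"tx":0,"ty":0,"tz":0.003,"spin":0,"grip":0},{"tx":0,"ty":0,"tz":0.005,"spin":0,"grip":0},{"tx":0,"ty":0,"tz":0.005,"spin":0,"grip":0}])

```text
t: 12.98
position: [0.5611, 0.1651, 0.2538]
orientation: [2.835, 1.353, 0.0]
contact_force: [-0.6, 0.0, 4.1]
gripper_width: -0.002
gripper_force: 2.2
```

arm_command(moves=[{"tx":0,"ty":0,"tz":-0.01,"spin":0,"grip":0},{"tx":0,"ty":0,"tz":-0.02,"spin":0,"grip":0},{"tx":0,"ty":0,"tz":-0.022,"spin":0,"grip":0},{"tx":0,"ty":0,"tz":-0.022,"spin":0,"grip":0},{"tx":0,"ty":0,"tz":-0.022,"spin":0,"grip":0},{"tx":0,"ty":0,"tz":-0.022,"spin":0,"grip":0}])

```text
t: 13.48
position: [0.561, 0.1651, 0.258]
orientation: [-2.835, -1.353, 0.001]
contact_force: [-0.3, -0.5, 0.7]
gripper_width: 0.003
gripper_force: 0.0
```

No force after retreating 4 mm, so the head has stayed down, latched. Raise, open, and come down around the head.

arm_command(moves=[{"tx":0,"ty":0,"tz":-0.1,"spin":0,"grip":0},{"tx":0,"ty":0,"tz":-0.2,"spin":0,"grip":1},{"tx":0,"ty":0,"tz":-0.2,"spin":0,"grip":1},{"tx":0,"ty":0,"tz":-0.2,"spin":0,"grip":1},{"tx":0,"ty":0,"tz":-0.2,"spin":0,"grip":1},{"tx":0,"ty":0,"tz":-0.2,"spin":0,"grip":1},{"tx":0,"ty":0,"tz":-0.2,"spin":0,"grip":1},{"tx":0,"ty":0,"tz":-0.2,"spin":0,"grip":1},{"tx":0,"ty":0,"tz":-0.2,"spin":0,"grip":1},{"tx":0,"ty":0,"tz":-0.1,"spin":0,"grip":1},{"tx":0,"ty":0,"tz":0,"spin":0,"grip":1},{"tx":0,"ty":0,"tz":0.07,"spin":0,"grip":1},{"tx":0,"ty":0,"tz":0.11,"spin":0,"grip":1},{"tx":0,"ty":0,"tz":0.125,"spin":0,"grip":1},{"tx":0,"ty":0,"tz":0.125,"spin":0,"grip":1},{"tx":0,"ty":0,"tz":0.125,"spin":0,"grip":1}])

```text
t: 14.82
position: [0.5613, 0.1651, 0.234]
orientation: [2.835, 1.352, 0.002]
contact_force: [-0.7, 0.7, -0.1]
gripper_width: 1.0
gripper_force: 0.0
```

arm_command(moves=[{"tx":0,"ty":0,"tz":0,"spin":0,"grip":0.8},{"tx":0,"ty":0,"tz":0,"spin":0,"grip":0.65},{"tx":0,"ty":0,"tz":0,"spin":0,"grip":0.5},{"tx":0,"ty":0,"tz":0,"spin":0,"grip":0.4},{"tx":0,"ty":0,"tz":0,"spin":0,"grip":0.4},{"tx":0,"ty":0,"tz":0,"spin":0,"grip":0.4}])

```text
t: 15.32
position: [0.5611, 0.1651, 0.2337]
orientation: [2.835, 1.353, 0.001]
contact_force: [-0.9, 1.3, 3.4]
gripper_width: 0.555
gripper_force: 61.4
```

arm_command(moves=[{"tx":0,"ty":0,"tz":0,"spin":0.05,"grip":0.4},{"tx":0,"ty":0,"tz":0,"spin":0.11,"grip":0.4},{"tx":0,"ty":0,"tz":0,"spin":0.17,"grip":0.4},{"tx":0,"ty":0,"tz":0,"spin":0.23,"grip":0.4},{"tx":0,"ty":0,"tz":0,"spin":0.29,"grip":0.4},{"tx":0,"ty":0,"tz":0,"spin":0.35,"grip":0.4},{"tx":0,"ty":0,"tz":0,"spin":0.41,"grip":0.4},{"tx":0,"ty":0,"tz":0,"spin":0.47,"grip":0.4},{"tx":0,"ty":0,"tz":0,"spin":0.53,"grip":0.4},{"tx":0,"ty":0,"tz":0,"spin":0.59,"grip":0.4},{"tx":0,"ty":0,"tz":0,"spin":0.65,"grip":0.4},{"tx":0,"ty":0,"tz":0,"spin":0.71,"grip":0.4},{"tx":0,"ty":0,"tz":0,"spin":0.77,"grip":0.4},{"tx":0,"ty":0,"tz":0,"spin":0.83,"grip":0.4},{"tx":0,"ty":0,"tz":0,"spin":0.89,"grip":0.4},{"tx":0,"ty":0,"tz":0,"spin":0.95,"grip":0.4},{"tx":0,"ty":0,"tz":0,"spin":0.97,"grip":0.4},{"tx":0,"ty":0,"tz":0,"spin":0.97,"grip":0.4},{"tx":0,"ty":0,"tz":0,"spin":0.97,"grip":0.4}])

```text
t: 16.9
position: [0.5611, 0.1651, 0.2334]
orientation: [-3.135, 0.194, -0.001]
contact_force: [-0.8, 0.3, 4.9]
gripper_width: 0.553
gripper_force: 61.4
```

```bash
python3 - <<'E'
from h import *
o=manip.observe();print(o["t"],o["position"],o["orientation"],o["joint_pos"],o["contact_force"],o["wrist_torque"],o["gripper_width"]);save("wrist","w6")
E
```

```text
16.9 [0.56113295 0.16509767 0.23342226] [-3.13544691e+00  1.94249657e-01 -5.35180352e-04] [2.23529548e-01 5.66797847e-01 1.56928235e+00 3.90225682e-05
 1.00514771e+00 1.91805237e+00] [-0.80684724  0.26307249  4.87969516] [ 0.00088197  0.07789198 -0.00460832] 0.5533078642820612
```

View pics/w6.png

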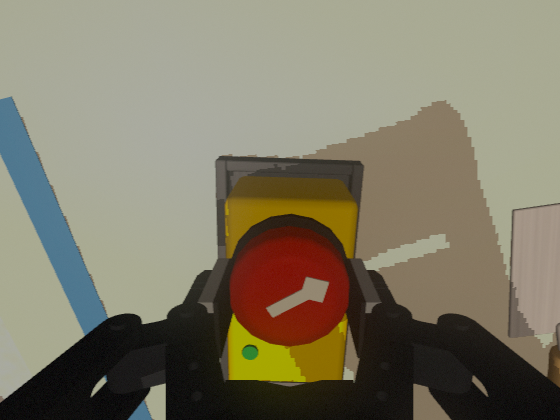

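The arrow now points about 60° clockwise of the box axis, past the 43° needed, and the box is still in the tray. Let go and lift clear.

arm_command(moves=[{"tx":0,"ty":0,"tz":0,"spin":0,"grip":0.6},{"tx":0,"ty":0,"tz":0,"spin":0,"grip":0.8},{"tx":0,"ty":0,"tz":0,"spin":0,"grip":1},{"tx":0,"ty":0,"tz":0,"spin":0,"grip":1},{"tx":0,"ty":0,"tz":0,"spin":0,"grip":1},{"tx":0,"ty":0,"tz":0,"spin":0,"grip":1},{"tx":0,"ty":0,"tz":0,"spin":0,"grip":1},{"tx":0,"ty":0,"tz":-0.1,"spin":0,"grip":1},{"tx":0,"ty":0,"tz":-0.25,"spin":0,"grip":1},{"tx":0,"ty":0,"tz":-0.4,"spin":0,"grip":1},{"tx":-0.1,"ty":0,"tz":-0.55,"spin":0,"grip":1},{"tx":-0.25,"ty":0,"tz":-0.7,"spin":0,"grip":1},{"tx":-0.4,"ty":0,"tz":-0.77,"spin":0,"grip":1},{"tx":-0.4,"ty":0,"tz":-0.77,"spin":0,"grip":1},{"tx":-0.4,"ty":0,"tz":-0.77,"spin":0,"grip":1},{"tx":-0.4,"ty":0,"tz":-0.77,"spin":0,"grip":1}])

```text
t: 18.28
position: [0.482, 0.1751, 0.387]
orientation: [3.135, -0.197, -0.0]
contact_force: [0.6, -0.1, 0.0]
gripper_width: 1.003
gripper_force: 0.0
```

```bash
python3 - <<'E'
from h import *
o=manip.observe();print(o["t"],o["position"],o["orientation"]);a=save("wrist","w7")
b=cv2.imread("pics/w5.png");r=slice(20,250),slice(200,380)
cv2.imwrite("pics/cmp.png",cv2.resize(np.hstack([b[r],a[:,:,::-1][r]]),None,fx=2.2,fy=2.2))
# head circle: before vs after, by red mask
for n in("w5","w7"):
    h=cv2.imread(f"pics/{n}.png");m=((h[:,:,2]>90)&(h[:,:,1]<60)).astype(np.uint8);c=max(cv2.findContours(m,0,2)[0],key=cv2.contourArea);u,v=(cv2.minEnclosingCircle(c))[0];rad=cv2.minEnclosingCircle(c)[1]
    d=np.load(f"pics/{n}.npz");print(n,u,v,"r",rad,"camz",d["p"][2],"rim z from 25mm radius",d["p"][2]-d["K"][0,0]*.025/rad)
E
```

```text
18.2833 [0.48196903 0.17506115 0.38702581] [ 3.13531545e+00 -1.96916702e-01 -1.73490765e-05]
w5 289.0882263183594 90.44117736816406 r 35.5755729675293 camz 0.35644693940896854 rim z from 25mm radius 0.10635378159733455
w7 288.5 90.0 r 35.79465103149414 camz 0.3549069442843214 rim z from 25mm radius 0.1063444600019815
```

View pics/cmp.png

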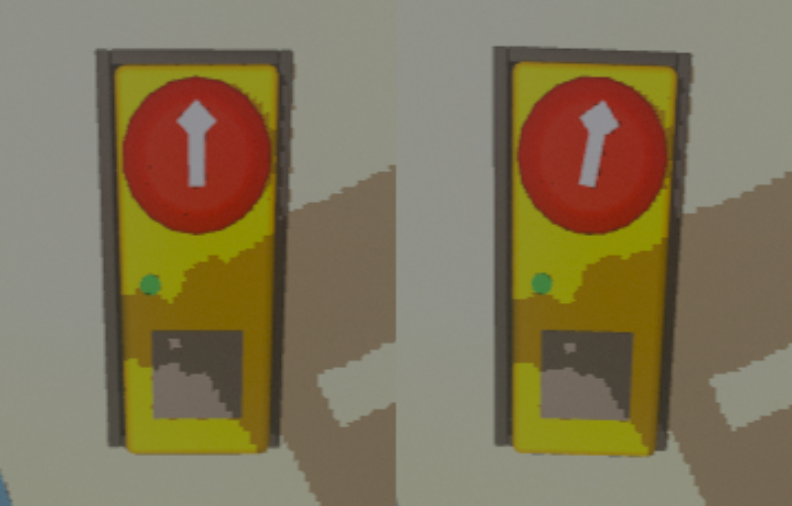

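After release (right) the head's apparent height matches the unpressed picture from before (left): rim z is 0.106 in both, and a latched head would be 9 mm lower. The box is flat in the tray and the arrow is still turning back. I'll wait a second, then hand in.

arm_command(moves=[{"tx":0,"ty":0,"tz":0,"spin":0,"grip":1},{"tx":0,"ty":0,"tz":0,"spin":0,"grip":1},{"tx":0,"ty":0,"tz":0,"spin":0,"grip":1},{"tx":0,"ty":0,"tz":0,"spin":0,"grip":1},{"tx":0,"ty":0,"tz":0,"spin":0,"grip":1},{"tx":0,"ty":0,"tz":0,"spin":0,"grip":1},{"tx":0,"ty":0,"tz":0,"spin":0,"grip":1},{"tx":0,"ty":0,"tz":0,"spin":0,"grip":1},{"tx":0,"ty":0,"tz":0,"spin":0,"grip":1},{"tx":0,"ty":0,"tz":0,"spin":0,"grip":1},{"tx":0,"ty":0,"tz":0,"spin":0,"grip":1},{"tx":0,"ty":0,"tz":0,"spin":0,"grip":1}])

```text
t: 19.33
position: [0.4817, 0.1751, 0.3873]
orientation: [-3.135, 0.197, -0.0]
contact_force: [-0.1, -0.6, 0.2]
gripper_width: 1.002
gripper_force: 0.0
```

```bash
python3 -c "
from station import manip
print(manip.finish_job())"
```

```text
the job is handed in; nothing more can be done
None
```

The middle-sized stop box is back flat in its holder, its button was pressed until it latched and then twisted free and sprang back up, and the job was handed in at about 19 s (no verdict was returned).

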